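# Weed out the worn bag clip

### The arm

A 6-joint arm with a two-finger parallel gripper is mounted at the origin on a cart in front of the work surface, level with it; the furniture and walls round the work are solid. World frame = base frame: x ahead of the robot, y to its left, z up, the work surface at z = 0. Lengths are in m, angles in rad, forces in N, time in s.
With the tool pointing down it reaches from about 0.325 to 0.9 m from the base axis. Payload 6.1 kg.
Tool frame: the origin (TCP) lies midway between the tips of the shut fingers; the grasp point (between the pads) lies 19 mm behind it; z points along the fingers, y is the line along which they close (so a half turn about z gives the same grasp; the last joint's range is limited). The gripper opens to 85 mm and grips with 20 to 120 N. Pads are 22 mm wide; open, the fingers measure 114 mm over their backs; the gripper's body (76 mm by 85 mm) begins 54 mm behind the grasp point. The pads swing forward as they close: fully open they stand 13 mm farther back than shut.
Start: joints at [1.057, 0.22, 1.526, -0, 1.395, -0.126], TCP at [0.236, 0.579, 0.231] pointing down, gripper open.
Joint ranges: [-2.98, 2.98], [-0.91, 2.08], [0.09, 2.57], [-1.24, 4.39], [0.2, 2.65], [-2.68, 2.68]. Speed limits (rad/s): [2.57, 2.57, 3.01, 3.14, 3.14, 3.14].

### API

Orientations are given as [roll, pitch, yaw] about the fixed x, y, z axes, in that order (R = Rz(yaw) Ry(pitch) Rx(roll)).
In Python, from plant import movep, move_l, set_joints, gripper_to, hold, inverse_kinematics, observe, get_image, get_calibration, Unreachable, job_done gives the robot as it stands. Calls block until the motion is done:
- movep(position, orientation): joint-space move of the TCP to a pose.
- move_l(position, feed=0.15, rotation=None, max_force=None): straight line of the TCP; rotation=None keeps the orientation; feed is the mean speed in m/s. With max_force (N) it stops when the force on the tool has changed by that much, and returns True; else False.
- set_joints(angles): joint-space move.
- gripper_to(opening, f_grip=None): finger opening in m; f_grip is the grip in N (None keeps the last); returns when the fingers have stopped.
- hold(seconds).
- inverse_kinematics(position, orientation): joint angles nearest the present ones, or None.
- observe(): the state.
- get_image(name): name is "side" or "top" or "wrist"; returns (picture, depth): 420x560x3 uint8, red, green, blue; 420x560 float32, m along the optical axis (not along the pixel's ray), 0 where there is no reading.
- get_calibration(name): a dict with "intrinsics" (3x3 intrinsics, pixels), "world_from_camera" (4x4, takes a point from camera to world coordinates). Camera axes: x right, y down, z forward; pixel columns grow to the right and rows downward; lengths in m; the calibration is good to about 2 mm. A picture is of the moment at which its call begins: read the wrist's pose just before it. get_calibration takes no time and is no camera call; for the wrist camera it gives the pose at the moment of the call.
A pose or a line that the arm cannot do raises Unreachable and nothing moves.
- job_done(): hands the job in; it is judged then, once.
The state is a dict: "time_s": time; "q": joint angles; "joint_velocities": joint speeds; "joint_torque": joint torques, N m; "eef_pos": TCP position; "tcp_rot": TCP orientation; "ft_force": force on the tool from outside, world axes, zero at the start; "torque": the same for the moment, N m; "opening": finger opening in m; "grasp_force": force on a finger pad.
Only numpy, scipy, OpenCV 4.12 (cv2) and the standard library are available. Lean on these libraries where they do the work, as an engineer would, in place of code of your own. Each camera call takes 0.05 s, during which the arm holds its last target. There are 200 camera calls.

### The job

Three bag clips stand in the wooden test stand, each gripping a pull card, and one of them has a worn spring. Tug the cards straight out of the clips just far enough to feel which clip grips clearly weaker, then pull that clip's card completely out, leaving it standing on the stand's base. Lift the worn clip out and stand it upright on the white plate; leave the sound clips in the stand with their cards still at least half way in, and disturb nothing else.

Things in the scene. Friction and masses are not known exactly. Their poses are not given: they have to be found in the camera images.
- stand: fixed wooden test stand, long axis x; origin at the underside of its 6 mm base plate, below the middle clip; plate x -213 to 148, y -32 to 32 mm. Stations at x -118, 0, 118 mm: a clip stands (1.5 mm play) behind two posts 44 mm tall, front faces 27.5 mm on the -x side of the clip's origin, 12 mm apart to pass the card; side rails and rear stop 9 mm tall. Cards are pulled along -x, to the robot's right
- clip_a: loose white bag clip, 40 x 36 x 52 mm, 0.09 kg; origin at its underside, body x -20 to 20, y -18 to 18, z up. Grip it from above along y by the solid housing (x 0 to 20 mm). A fixed jaw (+y) and a sprung jaw (-y), x -20 to 0, pinch the card in the plane y = 0; the mouth looks to -x. Its x runs along the stand's x. Springs look alike; one of the three is worn
- clip_b: clip like clip_a, in another station. Pull at which a card slides in any of the clips: about 10 to 18 N if the clip is sound, about 2.5 to 6 N if it is worn; pressing the card down or sideways adds friction and hides the difference
- clip_c: clip like clip_a, in another station
- card_a: loose pull card in clip_a, 0.05 kg; origin at the underside of its foot, below the grip. Black grip 16 (x) x 12 (y) x 64 (z) mm, pinched along y from above; foot 26 x 36 x 5 mm, rests on the stand's plate, and the card stands on it when free. Aluminium tongue 4 mm thick, z 14 to 46 mm, ends at x 47 mm
- card_b: card like card_a, in clip_b. In all clips the grip's centre starts 49 mm before (-x of) the clip's origin with 18 mm of tongue in the jaws: half way out is 9 mm, free is 18 mm of pull; there is room to pull 26 mm
- card_c: card like card_a, in clip_c
- card_a_tip (a point): middle of the end edge of card_a's tongue
- card_b_tip (a point): middle of the end edge of card_b's tongue
- card_c_tip (a point): middle of the end edge of card_c's tongue
- clip_a_mouth (a point): middle of clip_a's mouth, between the jaw ends, 30 mm above its underside
- clip_b_mouth (a point): the same of clip_b
- clip_c_mouth (a point): the same of clip_c
- white_plate: loose white china plate, 200 mm across, rim 22 mm high; origin at the centre of its underside; its flat middle, about 120 mm across, is 8 mm above the origin. Mind the arm: a fixed wall shelf, underside 458 mm above the surface, hangs over everything beyond x = 0.57 m
- salt_shaker: bystander: salt shaker, 44 mm wide, 90 mm high, behind the stand; origin at its underside
- keys: bystander: bunch of keys lying flat to the right, 98 x 120 x 8 mm
- spoon: bystander: spoon lying to the left of the plate, 192 x 39 x 15 mm
- clip_a_jaw: grey sprung jaw of clip_a, 18 x 6 x 46 mm, at the card's -y side; origin at its centre. It is pushed towards +y by the hidden spring, with 11 N on the card in a sound clip and 3 N in the worn one
- clip_b_jaw: sprung jaw of clip_b, like clip_a_jaw
- clip_c_jaw: sprung jaw of clip_c, like clip_a_jaw
Not all that is in view belongs to the job. Leave any blue or pink look-alike of the card_b alone.

How it is judged:
By the outcome, as a careful person would: the job done as asked, in the order asked, and still so for the second after the job is handed in, with the robot touching nothing.
It also fails if it takes over 72 s, if anything falls off the work surface, if the arm or the gripper's body presses on something with over 40 N, if the wrist force passes 120 N, or if a joint passes its speed limit or range.

## Working session

There is one attempt and no reset: what is moved stays moved. The work goes in short steps, each a Python script; the robot and the scene stay as the last script left them, time stands still between calls to the robot, and variables do not carry over. Pictures are saved under pics/ and viewed, at most 10 in all, crops included, and the job is handed in when it is done.

```bash
mkdir -p pics; ls; python3 - <<'E'
from plant import *
import cv2,numpy as np
o=observe(); print(o['time_s'],o['eef_pos'],o['tcp_rot'],o['ft_force'])
for n in('top','side'):
    im,d=get_image(n); cv2.imwrite(f'pics/{n}0.png',im[:,:,::-1]); np.savez(f'pics/{n}0.npz',d=d,im=im)
    c=get_calibration(n); print(n,np.round(c['intrinsics'],1).tolist(),np.round(c['world_from_camera'],3).tolist())
E
```

```text
pics
0.0 [0.2360514  0.578062   0.23019867] [-3.13964923e+00 -2.44534179e-04  2.75380804e+00] [-0.36436015 -0.41388422  0.84059472]
top [[439.9, 0.0, 278.5], [0.0, 439.9, 209.0], [0.0, 0.0, 1.0]] [[-0.005, -0.993, 0.114, 0.395], [-1.0, 0.004, -0.01, 0.006], [0.009, -0.114, -0.993, 1.464], [0.0, 0.0, 0.0, 1.0]]
side [[383.2, 0.0, 277.8], [0.0, 383.2, 215.1], [0.0, 0.0, 1.0]] [[0.87, -0.171, 0.462, -0.025], [-0.492, -0.304, 0.816, -0.965], [0.001, -0.937, -0.348, 0.482], [0.0, 0.0, 0.0, 1.0]]
```

View pics/top0.png

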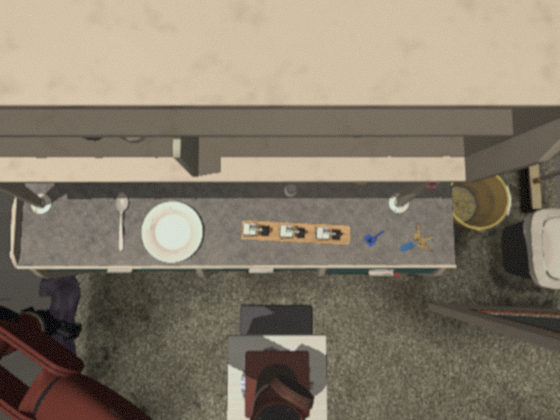

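View pics/side0.png

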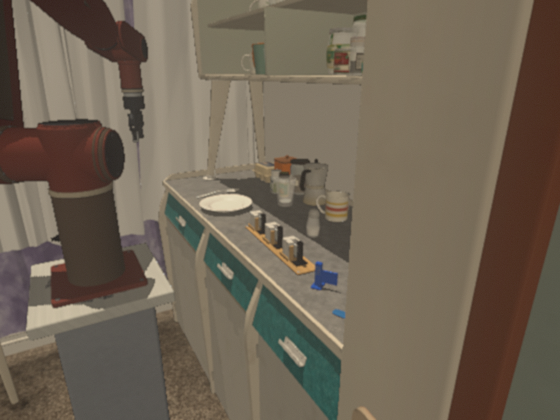

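Top: the stand spans px (242–350, 220–244), cards on the right of each clip, at about (267,231), (303,232), (340,235). The plate is at (172,232) and a blue look-alike at (373,239). Next I compute coarse positions and take wrist views.

```bash
cat > h.py <<'E'
from plant import *
import cv2,numpy as np
from scipy.spatial.transform import Rotation as R
def world(c,d):
    K=c['intrinsics'];T=c['world_from_camera'];v,u=np.mgrid[:d.shape[0],:d.shape[1]]
    P=np.stack([(u-K[0,2])/K[0,0]*d,(v-K[1,2])/K[1,1]*d,d],-1)
    return P@T[:3,:3].T+T[:3,3]
E
python3 - <<'E'
from h import *
z=np.load('pics/top0.npz'); W=world(get_calibration('top'),z['d'])
for p in [(245,222),(244,239),(347,228),(347,241),(172,232),(172,204),(172,260),(143,232),(202,232),(267,229),(303,231),(340,233),(220,235),(290,190)]:
    print(p,W[p[1],p[0]].round(4))
hsv=cv2.cvtColor(z['im'],cv2.COLOR_RGB2HSV)
m=cv2.inRange(hsv,(8,110,90),(22,255,255)); m[:215]=0;m[248:]=0;m[:,:235]=0;m[:,356:]=0
ys,xs=np.nonzero(m); w=W[ys,xs]; r=cv2.minAreaRect((w[:,:2]*1000).astype(np.float32)); print(len(xs),r,np.median(w[:,2]))
# reach test
for y in (0.05,-0.1,-0.2,0.35):
    for yaw in (0,np.pi/2,-np.pi/2,np.pi):
        q=inverse_kinematics([0.42,y,0.25],[np.pi,0,yaw]); print(y,yaw,None if q is None else np.round(q,2))
E
```

```text
(245, 222) [0.5186 0.1033 0.0052]
(244, 239) [0.4624 0.1068 0.    ]
(347, 228) [ 0.4972 -0.2356  0.0066]
(347, 241) [ 0.4543 -0.2356  0.001 ]
(172, 232) [0.4861 0.3439 0.0088]
(172, 204) [0.5789 0.3453 0.012 ]
(172, 260) [0.3942 0.3397 0.0179]
(143, 232) [0.4858 0.4362 0.0197]
(202, 232) [ 0.4864  0.2469 -0.0028]
(267, 229) [0.4917 0.0295 0.0532]
(303, 231) [ 0.484  -0.0852  0.067 ]
(340, 233) [ 0.4771 -0.2028  0.0679]
(220, 235) [4.760e-01 1.865e-01 4.000e-04]
(290, 190) [ 0.6127 -0.0441  0.0876]
751 ((452.1922302246094, -67.09016418457031), (341.7298278808594, 123.08372497558594), 86.66960906982422) 0.006999032614303902
0.05 0 [-0.07 -0.3   2.   -0.    1.45  1.5 ]
0.05 1.5707963267948966 [-0.07 -0.3   2.    0.    1.45 -0.07]
0.05 -1.5707963267948966 None
0.05 3.141592653589793 [-0.07 -0.3   2.    0.    1.45 -1.64]
-0.1 0 [-0.42 -0.27  1.98 -0.    1.44  1.15]
-0.1 1.5707963267948966 [-0.42 -0.27  1.98  0.    1.44 -0.42]
-0.1 -1.5707963267948966 None
-0.1 3.141592653589793 [-0.42 -0.27  1.98  0.    1.44 -1.99]
-0.2 0 [-0.61 -0.18  1.9  -0.    1.42  0.96]
-0.2 1.5707963267948966 [-0.61 -0.18  1.9   0.    1.42 -0.61]
-0.2 -1.5707963267948966 [-0.61 -0.18  1.9  -0.    1.42  2.53]
-0.2 3.141592653589793 [-0.61 -0.18  1.9   0.    1.42 -2.18]
0.35 0 [ 0.55  0.02  1.71 -0.    1.41  2.12]
0.35 1.5707963267948966 [ 0.55  0.02  1.71 -0.    1.41  0.55]
0.35 -1.5707963267948966 [ 0.55  0.02  1.71  0.    1.41 -2.59]
0.35 3.141592653589793 [ 0.55  0.02  1.71  0.    1.41 -1.02]
```

```bash
python3 - <<'E'
from h import *
yaw=np.radians(86.6)
for i,(x,y) in enumerate([(0.47,0.03),(0.46,-0.16)]):
    movep([x,y,0.24],[np.pi,0,yaw]); o=observe(); c=get_calibration('wrist'); im,d=get_image('wrist')
    np.savez(f'pics/w{i}.npz',im=im,d=d,K=c['intrinsics'],T=c['world_from_camera']); cv2.imwrite(f'pics/w{i}.png',im[:,:,::-1])
    print(o['time_s'],o['eef_pos'],o['tcp_rot'],c['world_from_camera'].round(3).tolist(),o['ft_force'])
E
```

```text
2.2417 [0.4701029  0.03065962 0.24003721] [ 3.14148987e+00 -2.47229496e-04  1.51271531e+00] [[0.998, -0.056, -0.019, 0.475], [-0.059, -0.951, -0.304, 0.109], [-0.001, 0.305, -0.952, 0.383], [0.0, 0.0, 0.0, 1.0]] [ 0.52674444 -0.05560783 -0.93797581]
3.075 [ 0.46013643 -0.15911574  0.23984201] [-3.14145411e+00 -1.02036127e-03  1.51136052e+00] [[0.998, -0.057, -0.019, 0.465], [-0.06, -0.951, -0.303, -0.081], [-0.001, 0.304, -0.953, 0.383], [0.0, 0.0, 0.0, 1.0]] [ 0.10217781 -0.01420587  0.56895303]
```

View pics/w0.png

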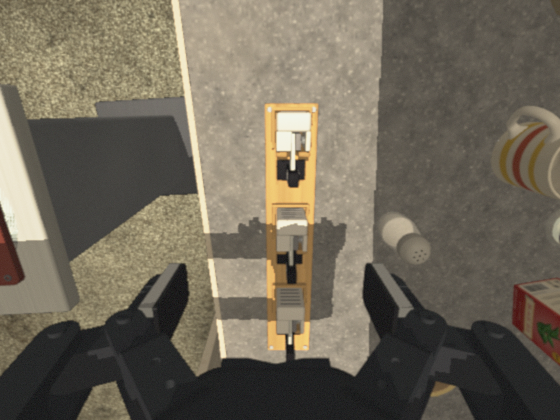

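View pics/w1.png

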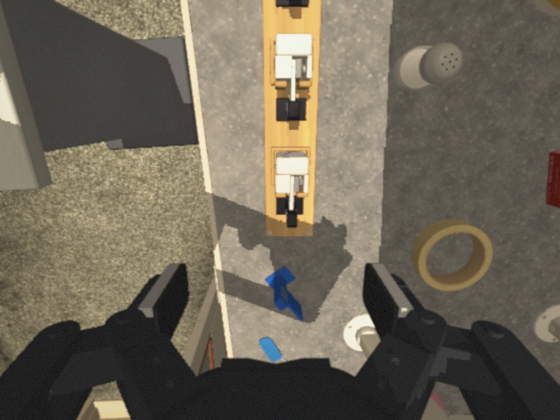

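w0: clips at px (293,130), (292,222), (289,305), with black card grips just below each, e.g. (292,172). w1: middle and right clips at (293,60) and (292,175), with grips at (291,108) and (291,210). The salt shaker is behind the stand. Next, extract the geometry.

```bash
python3 - <<'E'
from h import *
S=[]
for i in (0,1):
    z=np.load(f'pics/w{i}.npz'); W=world({'intrinsics':z['K'],'world_from_camera':z['T']},z['d']).reshape(-1,3)
    im=z['im']; hsv=cv2.cvtColor(im,cv2.COLOR_RGB2HSV).reshape(-1,3); 
    box=(W[:,0]>.42)&(W[:,0]<.55)&(W[:,1]<.13)&(W[:,1]>-.27)
    u=np.tile(np.arange(560),420); v=np.repeat(np.arange(420),560)
    box&=(v<355)&(u>200)&(u<360)
    wood=box&(abs(W[:,2]-.006)<.004)&(hsv[:,1]>120)&(hsv[:,0]<25)
    r=cv2.minAreaRect((W[wood][:,:2]*1000).astype(np.float32)); print('wood',wood.sum(),r,np.median(W[wood][:,2]),W[wood][:,1].min(),W[wood][:,1].max())
    for nm,lo,hi in(('grip',.062,.08),('clip',.051,.062)):
        m=(box&(W[:,2]>lo)&(W[:,2]<hi)).reshape(420,560).astype(np.uint8)
        n,l,st,_=cv2.connectedComponentsWithStats(m)
        for k in range(1,n):
            if st[k,4]>40:
                p=W[(l==k).ravel()]; print(i,nm,st[k,:4],len(p),'c',((p.min(0)+p.max(0))/2).round(4),'ext',np.ptp(p,0).round(4),'medz',np.median(p[:,2]).round(4))
E
```

```text
wood 4795 ((483.12451171875, -63.26280212402344), (358.6336975097656, 63.063941955566406), 86.70331573486328) 0.0061456860620362486 -0.24309374881583373 0.11752460229022856
0 grip [288 171  12  17] 173 c [0.4895 0.0385 0.0674] ext [0.0122 0.0163 0.0103] medz 0.0698
0 grip [286 269  11  15] 142 c [ 0.4822 -0.0786  0.067 ] ext [0.0121 0.0158 0.0096] medz 0.0697
0 grip [286 349   9   6] 49 c [ 0.4759 -0.1895  0.0663] ext [0.0107 0.0032 0.0085] medz 0.0669
0 clip [277 111  34  74] 1323 c [0.4918 0.0704 0.0562] ext [0.0361 0.0763 0.0104] medz 0.0576
0 clip [276 217  32  58] 1036 c [ 0.4848 -0.0436  0.0565] ext [0.0384 0.0702 0.011 ] medz 0.0577
0 clip [277 304  28  46] 838 c [ 0.4787 -0.1587  0.0565] ext [0.0368 0.0653 0.0109] medz 0.0577
wood 6531 ((480.9052734375, -104.80183410644531), (274.38336181640625, 63.205379486083984), 86.75624084472656) 0.006046031200015567 -0.24293360765613292 0.033586336784275334
1 grip [288 100  12  17] 198 c [ 0.4825 -0.0791  0.0696] ext [0.0114 0.0155 0.0056] medz 0.0699
1 grip [286 212  12  16] 167 c [ 0.4757 -0.1969  0.0671] ext [0.0124 0.0161 0.0092] medz 0.0698
1 clip [276  34  37  66] 1564 c [ 0.4854 -0.0402  0.0558] ext [0.0368 0.0598 0.0096] medz 0.0576
1 clip [276 155  33  64] 1207 c [ 0.4783 -0.1618  0.0565] ext [0.0367 0.0691 0.011 ] medz 0.0576
```

```bash
cat >> h.py <<'E'
YAW=np.radians(86.7); E=np.array([np.cos(YAW),np.sin(YAW),0]); N=np.array([-E[1],E[0],0]) # stand x, stand y
RPY=[np.pi,0,YAW]
G={'R':[.4757,-.1969,0],'M':[.4824,-.0789,0],'A':[.4895,.0385,0]}
def f():
    hold(.08); v=np.mean([observe()['ft_force'] for _ in range(3)],0); return np.array([v@E,v@N,v[2]])
def grab(p,z=.027,fg=30):
    p=np.array(p)
    gripper_to(.05)
    movep([*p[:2],.12],RPY); 
    hit=move_l([*p[:2],z],feed=.1,max_force=8); 
    f0=f(); gripper_to(0,fg); o=observe()
    print('hit',hit,'f0',f0.round(2),'opening',o['opening'],'gf',o['grasp_force'],'t',o['time_s'],'f',f().round(2))
    return f0
def pull(f0,n,step=.001):
    s=observe()['eef_pos'].copy(); s0=s.copy()
    for i in range(1,n+1):
        hit=move_l(s0-E*step*i,feed=.01,max_force=25); o=observe(); F=f()-f0
        print(i,hit,'moved',((o['eef_pos']-s0)@E*1000).round(2),'F x,y,z',F.round(2))
E
python3 - <<'E'
from h import *
f0=grab(G['R']); pull(f0,4)
E
```

```text
hit False f0 [ 0.23  0.45 -0.05] opening 0.011317874996592824 gf 30.88001310825348 t 5.7333 f [0.12 0.03 3.32]
1 False moved -0.93 F x,y,z [ 1.79 -0.75  2.8 ]
2 False moved -1.58 F x,y,z [ 4.43 -1.12  3.32]
3 False moved -2.34 F x,y,z [ 6.42 -0.73  4.71]
4 False moved -3.31 F x,y,z [ 7.04 -0.37  4.46]
```

```bash
cat >> h.py <<'E'
def relieve(f0):
    for _ in range(4):
        F=f()-f0
        if abs(F[2])<1.2: break
        p=observe()['eef_pos']; move_l(p-E*.0004+np.array([0,0,np.sign(F[2])*.0006]),feed=.01)
    print('relieved',(f()-f0).round(2),observe()['eef_pos'].round(4))
E
python3 - <<'E'
from h import *
f0=np.array([.23,.45,-.05])
relieve(f0); pull(f0,2); print(observe()['eef_pos'],(observe()['eef_pos']-np.array(G['R']))@E, observe()['time_s'])
E
```

```text
relieved [4.15 0.17 0.15] [ 0.4754 -0.2011  0.0279]
1 False moved -1.12 F x,y,z [ 3.32 -2.02  0.04]
2 False moved -2.07 F x,y,z [ 3.54 -0.88 -1.12]
[ 0.47530179 -0.20318659  0.02786937] -0.00629908463104914 9.0167
```

R slides at about 3.5 N once the vertical load is relieved, so it looks worn. I'll check the other two.

```bash
python3 - <<'E'
from h import *
for k in 'MA':
    p=observe()['eef_pos']; gripper_to(.04); move_l([p[0],p[1],.12],feed=.15)
    f0=grab(G[k]); relieve(f0); pull(f0,3)
    relieve(f0); pull(f0,1); print(k,(observe()['eef_pos']-np.array(G[k]))@E, observe()['time_s'])
E
```

```text
hit False f0 [-0.06  0.67  0.06] opening 0.011405307009210112 gf 30.852572321891785 t 12.5833 f [0.4  0.72 3.52]
relieved [ 0.28 -0.52 -0.74] [ 0.4823 -0.0793  0.0276]
1 False moved -1.05 F x,y,z [-0.13 -2.2  -1.54]
2 False moved -1.2 F x,y,z [ 4.13 -0.67 -1.22]
3 False moved -1.29 F x,y,z [ 9.34 -1.96 -0.69]
relieved [ 9.83 -1.67 -0.7 ] [ 0.4821 -0.0806  0.0274]
1 False moved 0.0 F x,y,z [ 6.61 -1.86 -1.35]
M -0.001642380833951809 14.6833
hit False f0 [-0.67  0.68  0.49] opening 0.011567352074374709 gf 30.13817310333252 t 18.2333 f [0.11 1.75 4.24]
relieved [2.19 1.31 4.26] [0.4893 0.0373 0.0274]
1 False moved -0.24 F x,y,z [ 4.6  -0.04  2.3 ]
2 False moved -0.32 F x,y,z [10.33 -0.16  1.66]
3 False moved -0.56 F x,y,z [13.42  0.23  1.47]
relieved [ 5.52 -1.96 -1.86] [0.4892 0.0367 0.0279]
1 False moved -0.02 F x,y,z [ 8.22 -1.36 -1.32]
A -0.0018251100408621915 22.4
```

M holds 9.8 N and A holds 13.4 N without slipping, while R slides at about 3.5 N. R is the worn one, so I pull its card out.

```bash
python3 - <<'E'
from h import *
p=observe()['eef_pos']; gripper_to(.04); move_l([p[0],p[1],.12],feed=.15)
g=np.array(G['R']); f0=grab(g-E*.0060); relieve(f0)
p=observe()['eef_pos']; t=g-E*.0252; 
hit=move_l([t[0],t[1],p[2]],feed=.03,max_force=25); print(hit,(f()-f0).round(2),((observe()['eef_pos']-g)@E).round(4))
relieve(f0); print(((observe()['eef_pos']-g)@E).round(4))
gripper_to(.03); p=observe()['eef_pos']; move_l([p[0],p[1],.13],feed=.1)
t=g+E*.07; movep([t[0],t[1],.2],RPY); c=get_calibration('wrist'); im,d=get_image('wrist'); cv2.imwrite('pics/w2.png',im[:,:,::-1])
np.savez('pics/w2.npz',im=im,d=d,K=c['intrinsics'],T=c['world_from_camera'])
W=world(c,d); rel=W-np.array([.485,-.0308,0]); X=rel@E;Y=rel@N;Z=W[:,:,2]
v,u=np.mgrid[:420,:560]
for n,lo,hi,x0,x1 in(('grip',.0625,.08,-.21,-.15),('cliptop',.054,.0615,-.145,-.09)):
    m=(abs(Y)<.03)&(Z>lo)&(Z<hi)&(X>x0)&(X<x1)&(v<300); print(n,m.sum(),[(a[m].min().round(4),a[m].max().round(4)) for a in(X,Y,Z)],[int(u[m].mean()),int(v[m].mean())])
print(observe()['time_s'])
E
```

```text
hit False f0 [-0.78 -0.03 -0.16] opening 0.011660012740791181 gf 33.42252016067505 t 26.35 f [0.48 1.48 1.3 ]
relieved [ 1.89  0.52 -0.46] [ 0.4753 -0.203   0.0275]
False [ 0.17 -0.24 -0.07] -0.0253
relieved [ 0.8  -0.16 -0.5 ] [ 0.4742 -0.2219  0.0275]
-0.0251
grip 196 [(np.float64(-0.1994), np.float64(-0.1832)), (np.float64(-0.006), np.float64(0.0056)), (np.float64(0.0627), np.float64(0.072))] [275, 284]
cliptop 1171 [(np.float64(-0.1387), np.float64(-0.0986)), (np.float64(-0.0179), np.float64(0.0177)), (np.float64(0.054), np.float64(0.0603))] [274, 214]
30.05
```

View pics/w2.png

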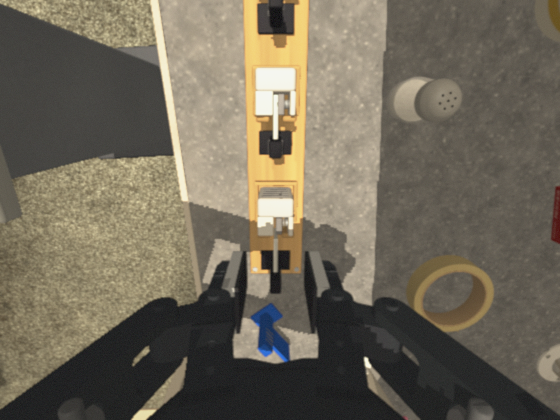

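The worn clip's card is free: grip at (275,284), standing upright, tongue tip about 5 mm clear of the mouth. The clip is at (274,214), stand x -118.6. Next I move the clip to the plate.

```bash
python3 - <<'E'
from h import *
O=np.array([.485,-.0308,0]); t=O-E*.1077
gripper_to(.06); movep([t[0],t[1],.12],RPY)
hit=move_l([t[0],t[1],.029],feed=.08,max_force=8); f0=f(); gripper_to(.03,30); o=observe(); z0=o['eef_pos'][2]
print(hit,o['opening'],o['grasp_force'],o['eef_pos'],(f()-f0).round(2))
if .033<o['opening']<.038:
    move_l([t[0],t[1],z0+.02],feed=.05); o=observe(); print('lift',o['opening'],o['grasp_force'],(f()-f0).round(2))
    move_l([t[0],t[1],z0+.12],feed=.12)
    c=np.array([.4866,.342])-E[:2]*-.011
    move_l([*c,z0+.12],feed=.22); c_=get_calibration('wrist'); im,d=get_image('wrist'); cv2.imwrite('pics/w3.png',im[:,:,::-1]); W=world(c_,d); np.savez('pics/w3.npz',W=W,im=im)
    print(z0,observe()['eef_pos'],observe()['opening'],observe()['time_s'])
E
```

```text
False 0.035757893244315546 30.773395551368594 [ 0.47919145 -0.13847654  0.02950942] [0.49 1.   5.09]
lift 0.03591252364109019 30.489758234471083 [0.34 0.01 0.08]
0.029509422459749433 [0.4873996  0.35229169 0.14951262] 0.03559537198572154 36.7167
```

View pics/w3.png

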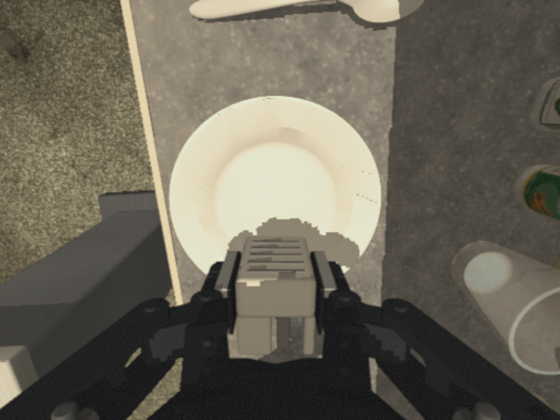

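The clip is held upright above the plate: clip top at (276,262), plate rim at x 170–380, centre near (275,200). I confirm the plate's centre and lower.

```bash
python3 - <<'E'
from h import *
z=np.load('pics/w3.npz');W=z['W']
for p in[(275,99),(173,200),(377,200),(275,190)]: print(p,W[p[1],p[0]].round(4))
a,b,c=W[99,275],W[200,173],W[200,377]
A=np.array([2*(b-a)[:2],2*(c-a)[:2]]); s=np.linalg.solve(A,[b[:2]@b[:2]-a[:2]@a[:2],c[:2]@c[:2]-a[:2]@a[:2]]); print('centre',s,'r',np.linalg.norm(a[:2]-s))
t=s+E[:2]*.011
if np.linalg.norm(s-[.4866,.342])<.02:
    move_l([*t,.06],feed=.12); f0=f()
    hit=move_l([*t,.027],feed=.02,max_force=3); o=observe(); print(hit,o['eef_pos'],(f()-f0).round(2))
E
```

```text
(275, 99) [0.4919 0.4401 0.0207]
(173, 200) [0.3915 0.357  0.0216]
(377, 200) [0.5822 0.3454 0.0204]
(275, 190) [0.487  0.3574 0.0076]
centre [0.48642964 0.34449574] r 0.09578294613293939
True [0.48703774 0.35550144 0.03143252] [-0.63 -0.69  5.84]
```

```bash
python3 - <<'E'
from h import *
p=observe()['eef_pos']; gripper_to(.06); move_l([p[0],p[1],.17],feed=.1)
move_l([p[0]-.03,p[1]-.15,.2],feed=.2); hold(.3)
c=get_calibration('wrist'); im,d=get_image('wrist'); im2,d2=get_image('top')
W=world(c,d); m=(abs(W[:,:,0]-.486)<.05)&(abs(W[:,:,1]-.345)<.05)&(W[:,:,2]>.05); print(m.sum(),[ (W[m][:,i].min().round(4),W[m][:,i].max().round(4)) for i in range(3)])
crop=cv2.resize(im2[180:270,150:370],(560,229),interpolation=cv2.INTER_CUBIC); cv2.imwrite('pics/end.png',np.vstack([im[:300],crop])[:,:,::-1]); print(observe()['time_s'])
E
```

```text
2106 [(np.float64(0.4671), np.float64(0.505)), (np.float64(0.3232), np.float64(0.3643)), (np.float64(0.05), np.float64(0.063))]
42.3083
```

View pics/end.png

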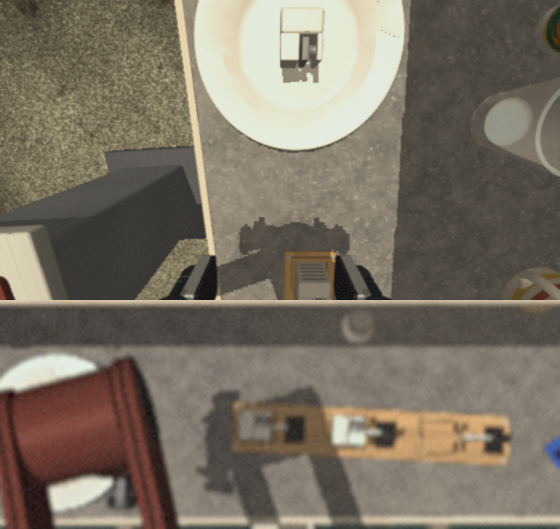

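The clip stands upright at the plate's centre (301,38). The two sound clips are still in the stand with their cards in. The freed card stands on the base at the right end (485,437 in the inset). Handing in.

```bash
python3 -c "
from plant import *
print(job_done())"
```

```text
the job is handed in; nothing more can be done
None
```

The right-hand clip was the worn one: its card slid at about 3.5 N, while the middle and left clips held 9.8 N and 13.4 N without slipping. Its card is fully out and standing on the stand's base, the worn clip stands upright on the white plate, the two sound clips and their cards are still in place, and the job was handed in at about 42 s.

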